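# Shut and lock the stone tray

### The arm

A 6-joint arm with a two-finger parallel gripper is mounted at the origin on the work surface. World frame = base frame: x ahead of the robot, y to its left, z up, the work surface at z = 0. Lengths are in mm, angles in rad, forces in N, time in s.
With the tool pointing down it reaches from about 275 to 825 mm from the base axis. Payload 4.9 kg.
Tool frame: the origin (TCP) lies at the very end of the fingers, on their centre line; the grasp point (between the pads) lies 19 mm behind it; z points along the fingers, y is the line along which they close (so a half turn about z gives the same grasp; the last joint's range is limited). The gripper opens to 85 mm and grips with 20 to 120 N. Pads are 22 mm wide; open, the fingers measure 114 mm over their backs; the gripper's body (76 mm by 85 mm) begins 54 mm behind the grasp point. The pads swing forward as they close: fully open they stand 13 mm farther back than shut.
Start: joints at [-1.325, 0.326, -0.193, 1.052, 0, 1.437], TCP at [203.917, -510.819, 210.681] pointing down, gripper open.
Joint ranges: [-2.65, 2.65], [-0.97, 1.79], [-1.3, 1.35], [-1.93, 2.1], [-1.47, 1.37], [-3.14, 3.14]. Speed limits (rad/s): [2.57, 2.57, 3.14, 3.14, 3.14, 3.14].

### API

Orientations are given as [roll, pitch, yaw] about the fixed x, y, z axes, in that order (R = Rz(yaw) Ry(pitch) Rx(roll)).
In Python, from bench import bot, solve_ik, imaging gives the robot as it stands. Calls block until the motion is done:
- bot.move_ptp(position, orientation): joint-space move of the TCP to a pose.
- bot.movel(position, rot=None, max_speed=150, threshold=None): straight line of the TCP; rot=None keeps the orientation; max_speed is the mean speed in mm/s. With threshold (N) it stops when the force on the tool has changed by that much, and returns True; else False.
- bot.move_j(angles): joint-space move.
- bot.grip(opening, effort=None): opening from 0.0 (shut) to 1.0 (fully open); effort is the grip in N (None keeps the last); returns when the fingers have stopped.
- bot.dwell(seconds).
- solve_ik(position, orientation): joint angles nearest the present ones, or None.
- bot.get_state(): the state.
- imaging.capture(name): name is "scene" or "side" or "wrist"; returns the picture (420x560x3 uint8, blue, green, red); there is no depth.
- imaging.camera_model(name): a dict with "K" (3x3 intrinsics, pixels), "k1" (the pictures are not rectified: a ray, as slopes to the right and down, at radius r is drawn at 1 + k1 r^2 times it, then the intrinsics apply), "position" and "rotation" of the camera in the world. Camera axes: x right, y up, looking along -z (the intrinsics and any distortion apply to the point x, -y, -z); pixel columns grow to the right and rows downward; lengths in mm; the calibration is good to about 2 mm. A picture is of the moment at which its call begins: read the wrist's pose just before it. camera_model takes no time and is no camera call; for the wrist camera it gives the pose at the moment of the call.
A pose or a line that the arm cannot do raises bot.IKError and nothing moves.
- bot.sign_off(): hands the job in; it is judged then, once.
The state is a dict: "t": time; "qpos": joint angles; "joint_velocities": joint speeds; "effort": joint torques, N m; "tcp_pos": TCP position; "orientation": TCP orientation; "contact_force": force on the tool from outside, world axes, zero at the start; "wrist_torque": the same for the moment, N m; "opening": opening from 0.0 (shut) to 1.0 (fully open); "gripper_force": force on a finger pad.
Only numpy, scipy, OpenCV 4.12 (cv2) and the standard library are available. Lean on these libraries where they do the work, as an engineer would, in place of code of your own. Each camera call takes 0.05 s, during which the arm holds its last target. There are 200 camera calls.

### The job

Shut and lock the goldsmith's stone tray with your fingertips: push the orange knob along its L-shaped slot until the lid is fully shut, then push it round the corner right to the end of the short leg. Only push the knob, do not pull it up out of its slot, and leave the other things on the bench where they are.

Things in the scene. Friction and masses are not known exactly. Their poses are not given: they have to be found in the camera images.
- tray: goldsmith's stone tray: wooden case 170 mm (its x) by 220 mm (its y) by 55 mm high, screwed to the bench. Origin at the centre of its underside, z up. A clear bluish lid slides along tray +y to cover the coloured stones. An aluminium strip with an L-shaped slot covers tray x = 15 to 85 mm, its top face 55 mm above the bench. Only the knob rises above 56 mm
- knob (a point): centre of the upright orange knob, a cylinder 16 mm in diameter, from 57 to 92 mm above the bench (this point at 74.5 mm). Its 10 mm pin reaches down through the slot and carries the lid along. It starts in the long leg, 60 to 100 mm short of the corner. About 3 N moves it along the long leg, 2.5 N along the short leg; it stays where it is left
- slot_corner (a point): where the knob's axis stands when the pin is in the slot's corner (lid fully shut), at the strip's top face, 55 mm above the bench; tray x, y = 35, 50 mm. The slot is 13 mm wide; its long leg runs from tray (35, -50) mm along +y to this corner, its short leg from here along +x to slot_end; end stops halt the knob at the corner and at slot_end
- slot_end (a point): where the knob's axis stands when the pin is at the end of the short leg (locked), at the strip's top face, 55 mm above the bench; tray x, y = 63, 50 mm
- lid (a joint): how far the knob and lid have come along the long leg, m: 0 = fully open, 0.100 = fully shut against the stop (pin in the corner); grows along the tray's +y
- lock (a joint): how far the knob has come along the short leg, m: 0 = in the long leg, 0.028 = at the end, locked; grows along the tray's +x. The slot's walls block it until the lid is shut to within about 2 mm
- pin_lift (a joint): how far the knob has been pulled up against its spring (4 N to start lifting), m: 0 = down, 0.014 = pin pulled out of the slot
- jar: small glass jar with a red cap, 48 mm diameter, 65 mm tall; origin at the centre of its underside. Bystander, about 165 mm to the tray's +y side
- bur_stand: wooden block 55 x 55 x 28 mm holding small steel burs that rise to 52 mm; origin at the centre of its underside. Bystander, beyond the tray's +x side
- pliers: pliers with blue grips lying flat, about 115 mm long, 12 mm high; origin at the rivet, on the underside. Bystander, beyond the tray's +x side
- disc: dark wooden disc, 60 mm diameter, 14 mm high, with the gold ring lying on it; origin at the centre of its underside. Bystander on the tray's -y side
- ring: gold-coloured finger ring, 23 mm outer diameter, 4 mm high, lying on the wooden disc; origin at the centre of its underside. Bystander
- file: hand file lying flat, 210 mm long, 15 mm high, wooden handle; origin on its underside near the middle, blade to its +y. Bystander
- tin: red tin with white lid, 58 x 58 x 48 mm; origin at the centre of its underside. Bystander

How it is judged:
By the outcome, as a careful person would: the job done as asked, in the order asked, and still so for the second after the job is handed in, with the robot touching nothing.
It also fails if it takes over 35 s, if anything falls off the work surface, if the arm or the gripper's body presses on something with over 40 N, if the wrist force passes 120 N, or if a joint passes its speed limit or range.

## Working session

There is one attempt and no reset: what is moved stays moved. The work goes in short steps, each a Python script; the robot and the scene stay as the last script left them, time stands still between calls to the robot, and variables do not carry over. Pictures are saved under pics/ and viewed, at most 10 in all, crops included, and the job is handed in when it is done.

```bash
mkdir -p pics; ls; cat > h.py <<'E'
import numpy as np, cv2
from bench import bot, solve_ik, imaging
def ray(cm,u,v):
    K=np.array(cm["K"]);x=(u-K[0,2])/K[0,0];y=(v-K[1,2])/K[1,1]
    rd=np.hypot(x,y);r=rd
    for _ in range(30): r=rd/(1+cm["k1"]*r*r)
    s=r/rd if rd>0 else 1
    d=np.array(cm["rotation"])@np.array([x*s,-y*s,-1.]);return np.array(cm["position"]),d/np.linalg.norm(d)
def plane(cm,u,v,z):
    p,d=ray(cm,u,v);return p+d*(z-p[2])/d[2]
def tri(*rs):
    A=0;b=0
    for p,d in rs:
        M=np.eye(3)-np.outer(d,d);A=A+M;b=b+M@p
    X=np.linalg.solve(A,b);return X,[np.linalg.norm((np.eye(3)-np.outer(d,d))@(X-p)) for p,d in rs]
def proj(cm,P):
    q=np.array(cm["rotation"]).T@(np.array(P)-np.array(cm["position"]));x,y=q[0]/-q[2],-q[1]/-q[2]
    f=1+cm["k1"]*(x*x+y*y);K=np.array(cm["K"]);return K[0,0]*x*f+K[0,2],K[1,1]*y*f+K[1,2]
E
python3 - <<'E'
from h import *
for n in("scene","side"):
    im=imaging.capture(n);cv2.imwrite(f"pics/{n}0.png",im);cm=imaging.camera_model(n)
    print(n,np.round(cm["position"]),cm["k1"],np.round(cm["rotation"],2).tolist())
print(bot.get_state()["t"],bot.get_state()["orientation"])
E
```

```text
pics
scene [1234. -380.  919.] -0.032641105135439503 [0.71, 0.01, 1.04]
side [490. 607. 779.] -0.06122001579784102 [0.71, 0.01, -2.97]
0.1 [-3.14002902e+00 -1.81174532e-04  3.79745221e-01]
```

View pics/scene0.png

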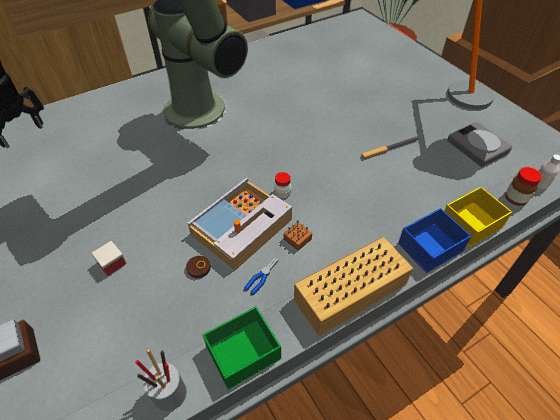

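View pics/side0.png

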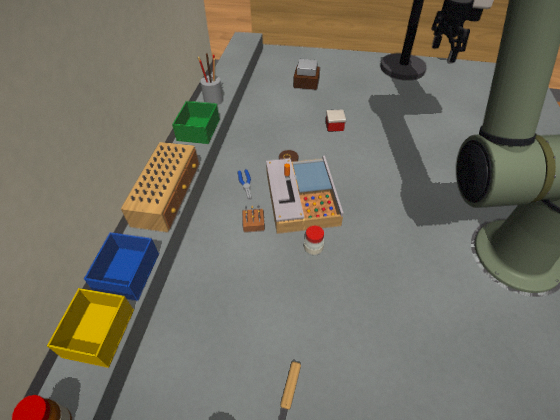

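The scene view shows the tray at about (240,222) with the knob at (237,226). The side view shows the knob at (287,170) and the jar at (315,240). The camera rotation is given as rpy, so I'll fix the helper, triangulate, then look with the wrist camera.

```bash
sed -i 's/np.array(cm\["rotation"\])/Rm(cm)/g; 2a from scipy.spatial.transform import Rotation as Rn\ndef Rm(cm): return Rn.from_euler("xyz",cm["rotation"]).as_matrix()' h.py
cat >> h.py <<'E'
def blobs(im,lo,hi,amin=15):
    m=cv2.inRange(cv2.cvtColor(im,cv2.COLOR_BGR2HSV),np.array(lo),np.array(hi))
    n,l,s,c=cv2.connectedComponentsWithStats(m)
    return [(int(s[i,4]),s[i,:4].tolist(),c[i].round(1).tolist()) for i in range(1,n) if s[i,4]>=amin]
E
python3 - <<'E'
from h import *
S={n:(cv2.imread(f"pics/{n}0.png"),imaging.camera_model(n)) for n in("scene","side")}
for n,(im,cm) in S.items():
    x0,y0,x1,y1=(185,170,320,270) if n=="scene" else (260,145,345,260)
    print(n,[(a,b,[c[0]+x0,c[1]+y0]) for a,b,c in blobs(im[y0:y1,x0:x1],(8,190,150),(16,255,255),8)])
c,s=S["scene"][1],S["side"][1]
X=tri(ray(c,237,227),ray(s,287,170));print("knob",X)
print("jar cap",tri(ray(c,283,177),ray(s,315,232)))
for nm,n,pts in(("scene",c,[(190,236),(246,182),(292,204),(236,261)]),("side",s,[(267,162),(332,158),(341,218),(277,226)])):
    print(nm,[plane(n,*p,55).round(0).tolist() for p in pts])
w=imaging.camera_model("wrist");print(w, bot.get_state()["tcp_pos"])
E
```

```text
scene [(19, [49, 50, 6, 5], [236.3, 221.8])]
side [(51, [25, 19, 5, 12], [286.7, 169.0])]
knob (array([ 604.96432271, -132.99805627,   72.19086838]), [np.float64(0.5485088331500568), np.float64(0.5485088331501587)])
jar cap (array([508.10198051,  60.30746358,  66.41668739]), [np.float64(1.0617451987672806), np.float64(1.0617451987673987)])
scene [[557.0, -243.0, 55.0], [463.0, -33.0, 55.0], [599.0, 34.0, 55.0], [684.0, -177.0, 55.0]]
side [[668.0, -175.0, 55.0], [488.0, -221.0, 55.0], [449.0, -3.0, 55.0], [601.0, 47.0, 55.0]]
{'K': array([[358.08276685,   0.        , 276.24815815],
       [  0.        , 358.08276685, 213.95566334],
       [  0.        ,   0.        ,   1.        ]]), 'k1': 0.03179578663163252, 'position': array([ 263.82803435, -485.60725668,  372.85334568]), 'rotation': array([-0.26081224,  0.00244856, -1.19008296])} [ 203.7626797  -510.25714749  209.97739275]
```

Knob height of 72 mm fits the expected 74.5, and the tray yaw is about 0.38 rad. I'll close the fingers and take two wrist views.

```bash
python3 - <<'E'
from h import *
import json
c=np.array([568,-100]);a=.36;ex=np.array([np.cos(a),np.sin(a)]);ey=np.array([-ex[1],ex[0]])
o=[np.pi,0,a]
def P(x,y,z): return [*(c+x*ex+y*ey),z]
bot.grip(0.0);print(bot.get_state()["t"])
cms=[]
for i,y in enumerate((-90,40)):
    (bot.move_ptp(P(-45,y,230),o) if i==0 else bot.movel(P(-45,y,230),max_speed=200))
    cm=imaging.camera_model("wrist");im=imaging.capture("wrist");cv2.imwrite(f"pics/w{i}.png",im)
    cms.append({k:np.array(v).tolist() for k,v in cm.items()});print(bot.get_state()["t"],bot.get_state()["opening"])
json.dump(cms,open("cms.json","w"))
E
```

```text
0.8667
2.6333 0.0011087144058579163
3.4833 0.003469956389231828
```

View pics/w0.png

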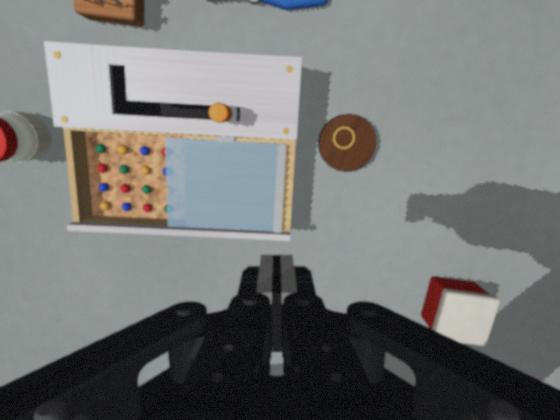

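View pics/w1.png

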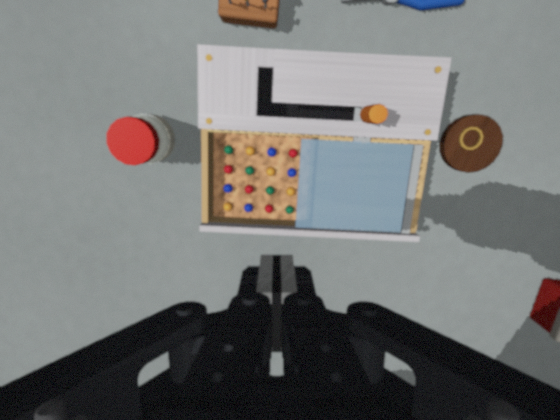

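The wrist views show the strip with the L-slot: its corner is at about (117,108) in w0 and (263,110) in w1, and the short leg end is at (117,68) and (264,70). The knob cap is at (219,112) and (377,114). The strip corners are visible in both views, so I'll extract and triangulate them.

```bash
python3 - <<'E'
from h import *
import json
cms=json.load(open("cms.json"));ims=[cv2.imread(f"pics/w{i}.png") for i in(0,1)]
C=[];Kn=[];SL=[]
for im,cm in zip(ims,cms):
    hsv=cv2.cvtColor(im,cv2.COLOR_BGR2HSV)
    m=cv2.inRange(hsv,(0,0,150),(180,28,255));m[215:]=0
    m=cv2.morphologyEx(m,cv2.MORPH_OPEN,np.ones((5,5)))
    ct=max(cv2.findContours(m,cv2.RETR_EXTERNAL,cv2.CHAIN_APPROX_NONE)[0],key=cv2.contourArea)
    h=cv2.convexHull(ct)
    for e in range(3,40):
        q=cv2.approxPolyDP(h,e,True)
        if len(q)==4:break
    q=q[:,0].astype(float);q=q[np.argsort(np.arctan2(*(q-q.mean(0)).T[::-1]))];C.append(q);print("corners",q.tolist(),cv2.contourArea(ct))
    b=blobs(im,(8,150,110),(18,255,255),60);b=[x for x in b if 60<x[2][1]<135 and x[0]>120];print("knob",b);Kn.append(b)
    d=cv2.inRange(hsv,(0,0,0),(180,255,60));msk=np.zeros_like(d);cv2.fillPoly(msk,[q.astype(int)],255);d&=msk
    n,l,s,cc=cv2.connectedComponentsWithStats(d);i=1+s[1:,4].argmax();print("slot bbox",s[i].tolist());SL.append(s[i])
T=[]
for k in range(4):
    X,r=tri(*[ray(cms[i],*C[i][k]) for i in(0,1)]);Q=[plane(cms[i],*C[i][k],55) for i in(0,1)]
    print("corner",X.round(1),np.round(r,1),[x[:2].round(1).tolist() for x in Q]);T.append(np.mean(Q,0)[:2])
# order: TL,TR,BR,BL in image -> tray (85,110),(85,-110),(15,-110),(15,110)
M=np.array([[85,110],[85,-110],[15,-110],[15,110.]]);T=np.array(T)
R,_=Rn.align_vectors(np.c_[T-T.mean(0),0*T[:,0]],np.c_[M-M.mean(0),0*M[:,0]])[:2]
a=R.as_euler("xyz")[2];r=R.as_matrix()[:2,:2];t=T.mean(0)-r@M.mean(0)
print("yaw",a,"origin",t,"resid",np.round(T-(M@r.T+t),1).tolist())
toT=lambda p:(r.T@(np.array(p)[:2]-t)).round(1)
for i in(0,1):
    for u,v in ([(112,66),(125,66),(112,114)],[(258,68),(272,68),(258,116)])[i]: print("slot pt",toT(plane(cms[i],u,v,55)))
    for x in Kn[i]: print("knob top",toT(plane(cms[i],*x[2],90)))
for x in Kn[0]:
    for y in Kn[1]:
        X,e=tri(ray(cms[0],*x[2]),ray(cms[1],*y[2]));print("knob tri",X.round(1),toT(X),np.round(e,1))
json.dump([a,*t],open("tray.json","w"))
E
```

```text
corners [[59.0, 12.0], [396.0, 0.0], [378.0, 119.0], [53.0, 124.0]] 32652.0
knob [(243, [208, 104, 21, 17], [219.4, 112.4])]
slot bbox [111, 66, 97, 52, 1494]
corners [[118.0, 10.0], [470.0, 60.0], [437.0, 139.0], [198.0, 127.0]] 28364.0
knob [(364, [361, 105, 26, 18], [373.9, 113.7])]
slot bbox [258, 68, 96, 51, 1554]
corner [ 659.5  347.6 -493.9] [3.5 3.5] [[632.4, 21.9], [607.0, 98.8]]
corner [ 736.6 -243.1  -29.9] [33.4 33.4] [[740.4, -237.4], [676.6, -195.7]]
corner [ 664.6 -360.7 -319.6] [19.1 19.1] [[649.0, -264.0], [607.2, -200.5]]
corner [540.7   8.5  56.5] [0.4 0.4] [[540.8, 9.4], [540.2, 8.6]]
yaw 0.33446208114786896 origin [ 576.97597718 -111.26339461] resid [[-1.4, 39.8], [15.1, -29.3], [0.9, -22.0], [-14.5, 11.5]]
slot pt [56.  68.4]
slot pt [56.4 57.2]
slot pt [15.9 72.5]
knob top [ 19.8 -29.4]
slot pt [56.2 71.1]
slot pt [56.6 58.8]
slot pt [15.9 70.6]
knob top [ 19.8 -25.2]
knob tri [ 605.  -131.    79.8] [ 19.9 -27.8] [0. 0.]
```

The mask bled into the bench, so I'll use a brighter threshold.

```bash
cat > m.py <<'E'
from h import *
import json
cms=json.load(open("cms.json"));ims=[cv2.imread(f"pics/w{i}.png") for i in(0,1)]
print([(ims[0][y,x].tolist()) for x,y in((90,80),(200,85),(180,20),(350,90),(280,120))])
C=[]
for im,cm in zip(ims,cms):
    g=cv2.GaussianBlur(im.min(2),(3,3),0);v0=(int(g[85,300])+int(g[30,330]))/2
    m=cv2.inRange(g,v0,255);m[145:]=0
    m=cv2.morphologyEx(m,cv2.MORPH_OPEN,np.ones((5,5)))
    ct=max(cv2.findContours(m,cv2.RETR_EXTERNAL,cv2.CHAIN_APPROX_NONE)[0],key=cv2.contourArea)
    q=cv2.boxPoints(cv2.minAreaRect(ct)); print(v0,cv2.contourArea(ct),q.round().tolist())
    h=cv2.convexHull(ct)
    for e in range(3,40):
        q=cv2.approxPolyDP(h,e,True)
        if len(q)==4:break
    q=q[:,0].astype(float);q=q[np.argsort(np.arctan2(*(q-q.mean(0)).T[::-1]))];C.append(q);print("corners",q.tolist())
T=[]
for k in range(4):
    X,r=tri(*[ray(cms[i],*C[i][k]) for i in(0,1)]);Q=[plane(cms[i],*C[i][k],55) for i in(0,1)]
    print("corner",X.round(1),np.round(r,1),[x[:2].round(1).tolist() for x in Q]);T.append(np.mean(Q,0)[:2])
M=np.array([[85,110],[85,-110],[15,-110],[15,110.]]);T=np.array(T)
R,_=Rn.align_vectors(np.c_[T-T.mean(0),0*T[:,0]],np.c_[M-M.mean(0),0*M[:,0]])[:2]
a=R.as_euler("xyz")[2];r=R.as_matrix()[:2,:2];t=T.mean(0)-r@M.mean(0)
print("yaw",a,"origin",t,"resid",np.round(T-(M@r.T+t),1).tolist())
toT=lambda p:(r.T@(np.array(p)[:2]-t)).round(1)
for i in(0,1):
    for u,v in ([(111,66),(125,66),(111,118)],[(258,68),(272,68),(258,119)])[i]: print("slot pt",toT(plane(cms[i],u,v,55)))
X,e=tri(ray(cms[0],219.4,112.4),ray(cms[1],376.5,113.7),ray(imaging.camera_model("scene"),237,227),ray(imaging.camera_model("side"),287,170));print("knob",X.round(1),toT(X),np.round(e,1))
json.dump([a,*t],open("tray.json","w"))
E
python3 m.py
```

```text
[[210, 207, 204], [197, 194, 196], [150, 151, 147], [151, 152, 146], [192, 190, 192]]
144.5 42684.0 [[17.0, 0.0], [482.0, 0.0], [482.0, 144.0], [17.0, 144.0]]
corners [[19.0, 0.0], [405.0, 0.0], [482.0, 144.0], [55.0, 126.0]]
167.5 20101.0 [[192.0, 131.0], [197.0, 44.0], [450.0, 57.0], [446.0, 145.0]]
corners [[197.0, 45.0], [448.0, 57.0], [436.0, 138.0], [199.0, 127.0]]
corner [614.5  21.2  97.7] [13.4 13.4] [[629.2, 53.5], [605.3, 29.6]]
corner [ 757.4 -254.2  -96.7] [42.8 42.8] [[742.9, -244.4], [672.3, -176.9]]
corner [ 475.5  381.5 1417.2] [8.9 8.9] [[661.7, -362.3], [607.7, -199.2]]
corner [540.1   7.6  55. ] [0.5 0.5] [[539.7, 7.4], [540.6, 7.8]]
yaw 0.35493199879318377 origin [ 578.03229202 -127.92261897] resid [[-2.3, 36.8], [11.6, -9.1], [4.4, -54.9], [-13.8, 27.2]]
slot pt [62.2 84.1]
slot pt [62.4 72. ]
slot pt [18.7 89.4]
slot pt [62.5 85.9]
slot pt [62.6 73.6]
slot pt [19.5 86.3]
knob [ 605.4 -132.5   73.6] [ 24.1 -13.8] [2.5 2.2 1.1 1. ]
```

```bash
sed -i 's/v0=.*$/v0=170/' m.py; python3 m.py
```

```text
[[210, 207, 204], [197, 194, 196], [150, 151, 147], [151, 152, 146], [192, 190, 192]]
170 20596.0 [[39.0, 129.0], [44.0, 41.0], [301.0, 57.0], [296.0, 145.0]]
corners [[44.0, 41.0], [300.0, 57.0], [295.0, 138.0], [55.0, 125.0]]
170 19985.0 [[192.0, 131.0], [197.0, 44.0], [450.0, 57.0], [446.0, 145.0]]
corners [[197.0, 45.0], [450.0, 58.0], [436.0, 138.0], [199.0, 127.0]]
corner [605.7  30.1  53.7] [0.3 0.3] [[606.0, 29.4], [605.3, 29.6]]
corner [ 672.2 -178.7   55.3] [0.2 0.2] [[672.5, -178.6], [672.1, -178.9]]
corner [ 607.4 -199.5   54.6] [0.4 0.4] [[607.0, -199.6], [607.7, -199.2]]
corner [540.5   7.9  54.6] [0. 0.] [[540.5, 7.6], [540.6, 7.8]]
yaw 0.31133061270320805 origin [ 558.87196438 -100.55474531] resid [[-0.4, -0.7], [-1.2, 0.5], [0.5, 1.2], [1.1, -1.0]]
slot pt [68.4 54.8]
slot pt [69.1 42.7]
slot pt [24.6 58.2]
slot pt [68.5 56.6]
slot pt [69.2 44.3]
slot pt [25.6 55.1]
knob [ 605.4 -132.5   73.6] [ 34.5 -44.6] [2.5 2.2 1.1 1. ]
```

The strip corners triangulate to z≈55, the residuals are around 1 mm, and the slot points match. The knob is at tray x≈34.5, y≈-43. Next: go behind it and push the long leg, stopping on force.

```bash
cat >> h.py <<'E'
import json
def tray():
    a,x,y=json.load(open("tray.json"));r=Rn.from_euler("z",a).as_matrix()[:2,:2];t=np.array([x,y])
    return a,(lambda X,Y,z:[*(t+r@[X,Y]),z]),(lambda p:(r.T@(np.array(p)[:2]-t)).round(1)),r
def rep(s=""):
    st=bot.get_state();a,P,toT,r=tray();print(s,round(st["t"],2),"tray",toT(st["tcp_pos"]),"z",round(st["tcp_pos"][2],1),"F",np.round(r.T@st["contact_force"][:2],1),round(st["contact_force"][2],1))
E
python3 - <<'E'
from h import *
a,P,toT,r=tray()
bot.move_ptp(P(35,-92,130),[np.pi,0,a]);rep("above")
print(bot.movel(P(35,-92,66),max_speed=80,threshold=8));rep("down")
bot.movel(P(35,-72,66),max_speed=60,threshold=10);rep("near")
print(bot.movel(P(35,45,66),max_speed=35,threshold=10));rep("pushed")
cv2.imwrite("pics/p1.png",imaging.capture("scene")[150:290,160:340])
E
```

```text
above 4.22 tray [ 34.5 -91.8] z 130.1 F [0.1 0.8] 0.6
False
down 5.17 tray [ 35.3 -92.3] z 66.5 F [-0.6 -0.2] 0.1
near 5.66 tray [ 35.2 -71.6] z 66.3 F [ 0.3 -1. ] -0.6
True
pushed 8.41 tray [35.2 34.6] z 66.1 F [ 0.7 -3.9] -0.8
```

```bash
python3 - <<'E'
from h import *
a,P,toT,r=tray()
print(bot.movel(P(35,46,66),max_speed=15,threshold=15));rep("press")
bot.movel(P(34,20,66),max_speed=80);bot.movel(P(-25,20,110),max_speed=150);rep()
bot.dwell(.1);cm=imaging.camera_model("wrist");im=imaging.capture("wrist");cv2.imwrite("pics/w2.png",im)
for z in(74.5,92): print(z,[round(float(v),1) for v in proj(cm,P(35,50,z))])
for b in blobs(im,(8,150,110),(18,255,255),60): print(b,toT(plane(cm,*b[2],88)))
print([[round(float(v)) for v in proj(cm,P(*p,55))] for p in((35,50),(63,50),(35,-50))])
E
```

```text
True
press 9.0 tray [35.2 34.7] z 66.3 F [ 0.5 -6.8] -1.5
 9.98 tray [-24.5  19.9] z 110.1 F [0.  0.3] -0.5
74.5 [220.7, 128.4]
92 [216.0, 129.5]
(656, [204, 114, 30, 31], [219.1, 129.4]) [34.9 49. ]
[[225, 127], [223, 76], [395, 127]]
```

View pics/w2.png

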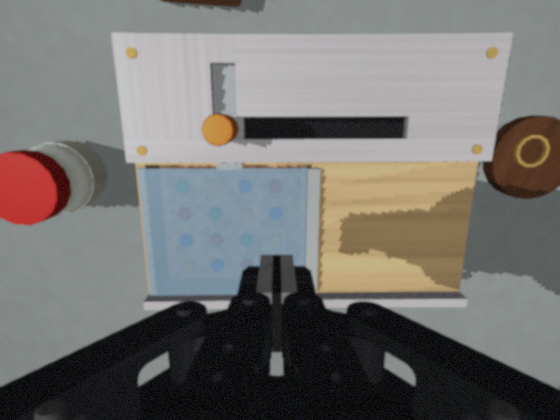

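The picture shows the knob at (218,129), in the slot corner at tray (35,49). The lid covers the stones and a second press gave no movement. Next I'll push +x along the short leg.

```bash
python3 - <<'E'
from h import *
a,P,toT,r=tray()
bot.movel(P(0,50,110),max_speed=150)
print(bot.movel(P(0,50,66),max_speed=80,threshold=8));rep("down")
print(bot.movel(P(60,50,66),max_speed=25,threshold=10));rep("push")
print(bot.movel(P(60,50,66),max_speed=15,threshold=15));rep("press")
bot.movel(P(25,50,66),max_speed=80);bot.movel(P(-25,20,130),max_speed=150);rep()
bot.dwell(.1);cm=imaging.camera_model("wrist");im=imaging.capture("wrist");cv2.imwrite("pics/w3.png",im)
for b in blobs(im,(8,150,110),(18,255,255),60): print(b,toT(plane(cm,*b[2],88)))
print([[round(float(v)) for v in proj(cm,P(*p,55))] for p in((35,50),(63,50),(35,-50))])
E
```

```text
False
down 11.24 tray [ 0.  49.7] z 66.1 F [-0.4  0.2] -0.1
True
push 12.94 tray [44.4 50.2] z 65.0 F [-3.  -0.2] 1.6
True
press 13.56 tray [44.1 50.4] z 63.8 F [-3.  -0.4] 2.0
 14.68 tray [-24.9  20.1] z 129.7 F [-0.3 -0.4] -0.4
(623, [207, 56, 29, 31], [221.5, 71.0]) [62.7 49.1]
[[229, 123], [227, 76], [386, 122]]
```

View pics/w3.png

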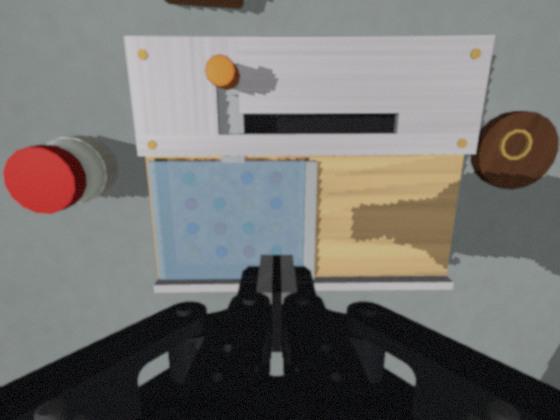

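The knob is at (222,71), which is tray (62.7, 49.1), so it stands at slot_end. The lid is shut, the bystanders in view haven't moved, and the arm is clear.

```bash
python3 -c "
from h import *
print(bot.sign_off())"
```

```text
the job is handed in; nothing more can be done
None
```

The tray is shut and locked: the last wrist picture put the knob within about 1 mm of the end of the short leg, and I handed the job in after about 15 s with the arm clear of everything.

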